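# Test-thread thumb screws in a gauge bar

## Robot

A 6-joint arm with a two-finger parallel gripper is mounted at the origin on a cart in front of the work surface, level with it; the furniture and walls round the work are solid. World frame = base frame: x ahead of the robot, y to its left, z up, the work surface at z = 0. Lengths are in m, angles in rad, forces in N, time in s.
With the tool pointing down it reaches from about 0.35 to 0.85 m from the base axis. Payload 8.1 kg.
Tool frame: the origin (TCP) lies between the finger pads; the fingertips stand nose_length ahead of it and the grasp point (between the pads) lies 2 mm behind it (nose_length is the distance from the TCP to the fingertips, in m); z points along the fingers, x is the direction in which the jaws open and shut, and the axes are right-handed (so a half turn about z gives the same grasp; the last joint's range is limited). The gripper opens to 93 mm and grips with 3 to 60 N. Pads are 15 mm wide; open, the fingers measure 128 mm over their backs; the gripper's body (75 mm by 188 mm) begins 65 mm behind the grasp point.
Start: joints at [1.105, 0.13, 1.488, -0, 1.523, -0.085], TCP at [0.223, 0.557, 0.236] pointing down, gripper open.
Joint ranges: [-2.96, 2.96], [-0.89, 2.26], [0.02, 2.5], [-1.34, 4.48], [0, 2.73], [-2.66, 2.66]. Speed limits (rad/s): [2.39, 2.39, 2.79, 3.14, 3.14, 3.14].

## Interface

Orientations are given as a rotation vector (axis times angle).
In Python, from plant import * gives the robot as it stands.
- The arm moves only by the tool carry_out, never from a script. Its argument "steps" is a list of rows, each an object with "xyz": the shift along the world's x, y, z in cm, a list of three; "rot": the turn, a rotation vector about the world's x, y, z in degrees, a list of three. In form: [{"xyz": [tx, ty, tz], "rot": [rx, ry, rz]}, ...]. A call has 1 to 10 rows; each row is the pose to reach, as a shift and turn from the pose commanded when the call began; what a row does not reach only later rows make up. A row lasts 1/10 s, in which the tool goes at most 50 mm and 8.59 degrees, less where a joint would pass 70% of its speed; a pose out of reach is approached as far as the arm can. A call with a gripper value outside its range is refused whole. "grip" is the opening, from 0 (shut) to 1 (fully open), set as the call begins (left out, the last holds). The fingers move at their own pace and stop on an object; "force" is the grip in N (left out, the last holds). Time passes only in rows, so rows that repeat a pose let the fingers close. It gives the time, the measured TCP pose, the force and the opening at its end, in the units of the state.
- read_state(): the state, without advancing time (a new reading comes with each control period).
- read_camera(name): name is "scene" or "side" or "wrist"; returns the picture (384x512x3 uint8, red, green, blue); there is no depth.
- calibration(name): a dict with "fov_y" (degrees; the focal length in pixels is half the picture's height over the tangent of half this angle, whatever the lens; pixels are square), "cx", "cy" (the principal point, pixels), "xyz" and "attitude" of the camera in the world. Camera axes: x right, y down, z forward; pixel columns grow to the right and rows downward; lengths in m; the calibration is good to about 2 mm. A picture is of the moment at which its call begins: read the wrist's pose just before it. calibration takes no time and is no camera call; for the wrist camera it gives the pose at the moment of the call.
- close_job(): hands the job in, once; it reports no verdict.
The state is a dict: "t": time; "q": joint angles; "dq": joint speeds; "joint_torque": joint torques, N m; "tool_pos": TCP position; "orientation": TCP orientation; "force": force on the tool from outside, world axes, zero at the start; "wrist_torque": the same for the moment, N m; "opening": finger opening in m.
Only numpy, scipy, OpenCV 4.12 (cv2) and the standard library are available. Lean on these libraries where they do the work, as an engineer would, in place of code of your own. Each camera call takes 0.05 s, during which the arm holds its last target.

## Task

Three quarter-turn thumb screws stand in the nuts of the gauge bar. Try each one by turning it clockwise (seen from above): leave those that turn freely in the gauge, turned a full quarter turn and sunk home; any that binds part of the way is to be lifted out after you have tried it and put in the square tray. Leave everything else on the bench where it is.

Things in the scene. Friction and masses are not known exactly. Their poses are not given: they have to be found in the camera images.
- gauge: aluminium gauge bar fixed to the bench, 230 mm long (its y axis), 60 mm wide (x), 32 mm high; origin at the centre of its underside. Three gauge nuts at y = -85, 0 and 85 mm hold one screw each. At the start each screw's thumb grip lies along the bar (within 4 degrees), its origin 13 mm above the bench
- nut_1 (a point): centre of the mouth of the nut at y = -85 mm, on the bar's top face. In any nut a free screw turned clockwise rides down a ramp by 3 mm, by its own weight (the hand need not follow), and stops at about 95 degrees: grip across the bar, origin 10 mm above the bench, collar nearly on the bar
- nut_2 (a point): centre of the mouth of the middle nut, on the bar's top face. In any nut a screw that binds stops hard at 25 to 30 degrees (pushing harder gains nothing); it then lifts straight out, as any screw turned less than 20 degrees does (raise it 30 mm to clear the bar). Beyond that the lugs of a free screw are caught under the nut's roof
- nut_3 (a point): centre of the mouth of the nut at y = 85 mm, on the bar's top face. Behind and to the left of this end stands an electrode stand: a thin upright rod 310 mm high, with a level arm 130 mm up that reaches forward and left to the beaker. Come to the bar over it or round in front of it
- screw_a: steel thumb screw, upright in one of the three gauge nuts (which one varies). Origin on its axis, at the underside of its cross lugs; z up. Thumb grip along its x: 38 mm long, 10 mm thick (y), z = 28 to 57 mm; collar 40 mm across at z = 23 to 27; 10 mm shank down to z = -9; lugs reach 15 mm out along +x and -x. 70 g. All three look alike; only turning shows whether it is free.
- screw_b: steel thumb screw, upright in one of the three gauge nuts (which one varies). Origin on its axis, at the underside of its cross lugs; z up. Thumb grip along its x: 38 mm long, 10 mm thick (y), z = 28 to 57 mm; collar 40 mm across at z = 23 to 27; 10 mm shank down to z = -9; lugs reach 15 mm out along +x and -x. 70 g. All three look alike; only turning shows whether it is free.
- screw_c: steel thumb screw, upright in one of the three gauge nuts (which one varies). Origin on its axis, at the underside of its cross lugs; z up. Thumb grip along its x: 38 mm long, 10 mm thick (y), z = 28 to 57 mm; collar 40 mm across at z = 23 to 27; 10 mm shank down to z = -9; lugs reach 15 mm out along +x and -x. 70 g. All three look alike; only turning shows whether it is free.
- tray: grey plastic square tray for rejects, fixed to the bench, empty, 105 x 105 mm outside, 28 mm high, walls and floor 3 mm; origin at the centre of its underside
- petri: bystander: closed petri dish, 61 mm across, 14 mm high, loose; origin at the centre of its underside
- forceps: bystander: steel forceps lying flat, 130 mm long, 9 mm high, loose; origin under the middle
- stopper: bystander: small rubber stopper, 23 mm across, 22 mm high, loose; origin at the centre of its underside
- tube_holder: bystander: wooden test-tube holder lying flat, 170 mm long (y), 22 mm wide, 12 mm high, loose; origin under the middle
There are look-alikes about, which are no part of the job. Leave any blue or pink look-alike of the screw_c alone.

How it is judged:
By the outcome, as a careful person would: the job done as asked, in the order asked, and still so for the second after the job is handed in, with the robot touching nothing.
It also fails if it takes over 64 s, if anything falls off the work surface, if the arm or the gripper's body presses on something with over 40 N, if the wrist force passes 120 N, or if a joint passes its speed limit or range.

## Working session

There is one attempt and no reset: what is moved stays moved. The work goes in short steps, Python scripts to look and compute and a tool call to move; the robot and the scene stay as the last step left them, time stands still between calls to the robot, and variables do not carry over. Pictures are saved under pics/ and viewed, and the job is handed in when it is done.

Besides the shell and the picture viewer there is one more tool, called after "Request:" by a JSON object that holds its "op" and its "data", one argument or row to a line. carry_out: Moves the arm, as the interface text tells. Its arguments: {"type":"object","properties":{"steps":{"type":"array","items":{"type":"object","properties":{"xyz":{"type":"array","items":{"type":"number"}},"rot":{"type":"array","items":{"type":"number"}}}}},"grip":{"type":"number"},"force":{"type":"number"}},"required":["steps"]}

```bash
ls; mkdir -p pics; python3 - <<'E'
from plant import *
import cv2
s=read_state();print(s)
for n in ["scene","side","wrist"]:
    print(n,calibration(n))
    im=read_camera(n);cv2.imwrite(f"pics/{n}0.png",im[:,:,::-1])
try: print(nose_length)
except Exception as e: print(e)
E
```

```text
pics
{'t': 0.0, 'q': array([ 1.10460885e+00,  1.31145573e-01,  1.48927973e+00, -1.59982202e-05,
        1.52297568e+00, -8.53651610e-02]), 'dq': array([ 0.00160067, -0.00052363, -0.00084665,  0.00011705,  0.00172083,
       -0.00137589]), 'joint_torque': array([ 5.94085668e-04, -5.59840178e+01, -4.91763747e+01,  7.68730533e-02,
        3.50900728e-02, -1.23690493e-04]), 'tool_pos': array([0.22273565, 0.55655261, 0.23459648]), 'orientation': array([ 2.60098450e+00,  1.76035456e+00, -2.46661716e-03]), 'force': array([-0.39378628,  0.35539608, -1.23388507]), 'wrist_torque': array([ 0.03504874, -0.01768156, -0.03156156]), 'opening': 0.09276534373814808}
scene {'fov_y': 46.28428639881389, 'cx': 250.52374144242447, 'cy': 197.9497613444487, 'xyz': array([-0.17882533, -0.53744549,  0.87683383]), 'attitude': array([-2.11191949,  1.23701598, -0.51666322])}
side {'fov_y': 48.34138835430508, 'cx': 253.39472299157052, 'cy': 192.8326833742179, 'xyz': array([0.40808558, 0.82609012, 0.90729138]), 'attitude': array([-0.14384776,  2.81008569, -1.3014636 ])}
wrist {'fov_y': 64.84103716686042, 'cx': 252.73492426256897, 'cy': 190.57941154322125, 'xyz': array([0.14480338, 0.5878211 , 0.38449019]), 'attitude': array([2.38143197, 1.61344275, 0.24563781])}
0.017
```

View pics/scene0.png

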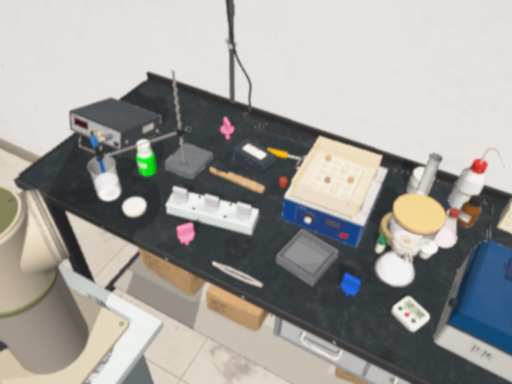

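View pics/side0.png

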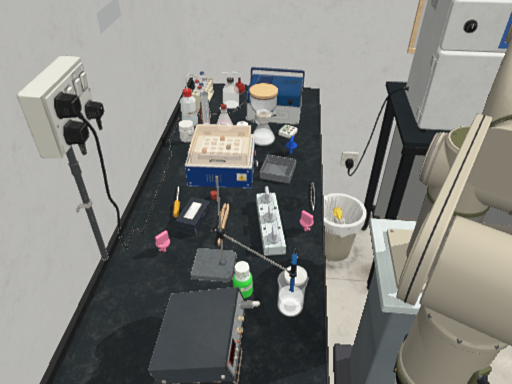

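View pics/wrist0.png

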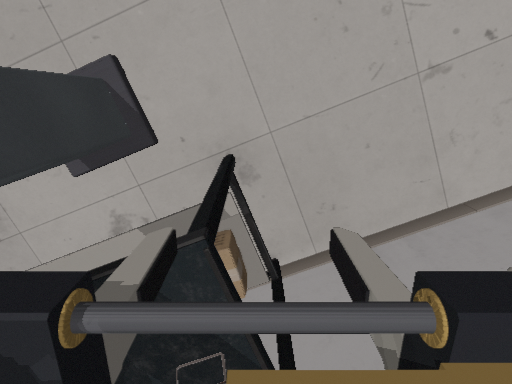

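Scene picture: the gauge bar runs (168,205)–(257,222) with three grey grips near (179,195), (211,202) and (243,211). The tray is at (307,257). Pink look-alikes are at (185,233) and (227,128), and a blue one is at (350,284). I'll take enlarged crops.

```bash
python3 - <<'E'
import cv2,numpy as np
a=cv2.imread("pics/scene0.png")[175:290,150:350];b=cv2.imread("pics/side0.png")[150:280,190:330]
cv2.imwrite("pics/c1.png",cv2.resize(a,None,fx=4,fy=4,interpolation=cv2.INTER_CUBIC))
cv2.imwrite("pics/c2.png",cv2.resize(b,None,fx=4,fy=4,interpolation=cv2.INTER_CUBIC))
E
```

```text
(no output)
```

View pics/c1.png

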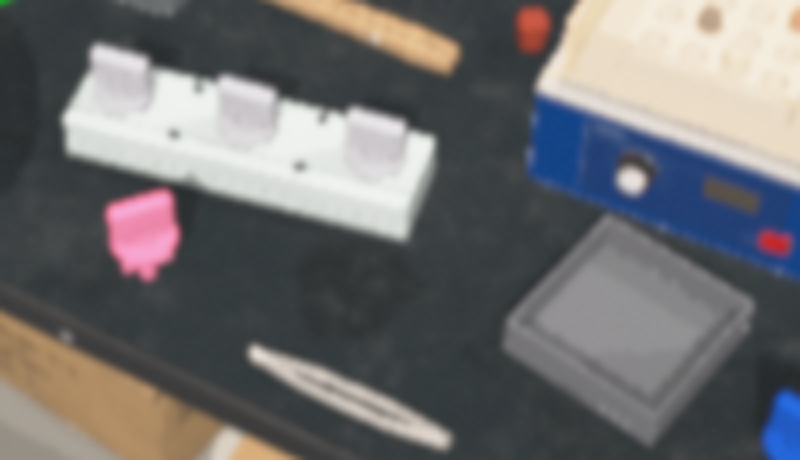

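View pics/c2.png

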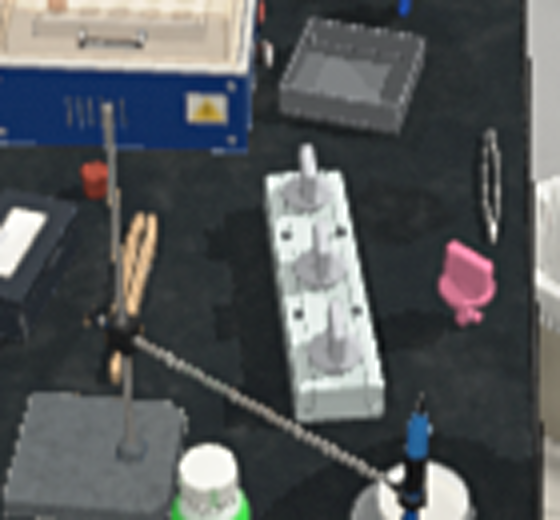

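```bash
cat > h.py <<'E'
from plant import *
import numpy as np,cv2
from scipy.spatial.transform import Rotation as R
def ray(c,u,v):
    f=192/np.tan(np.radians(c["fov_y"]/2))
    d=R.from_rotvec(c["attitude"]).apply([(u-c["cx"])/f,(v-c["cy"])/f,1]);return np.array(c["xyz"]),d
def onz(c,u,v,z):
    o,d=ray(c,u,v);return (o+d*(z-o[2])/d[2])
def proj(c,p):
    f=192/np.tan(np.radians(c["fov_y"]/2))
    q=R.from_rotvec(c["attitude"]).inv().apply(np.array(p)-c["xyz"]);return np.array([c["cx"]+f*q[0]/q[2],c["cy"]+f*q[1]/q[2]])
E
python3 - <<'E'
from h import *
np.set_printoptions(precision=4,suppress=True)
a=calibration("scene");b=calibration("side")
S=lambda u,v,z:onz(a,150+u/4-.4,175+v/4-.4,z)
D=lambda u,v,z:onz(b,190+u/4-.4,150+v/4-.4,z)
print("scene bar")
for p in [(65,118),(412,207),(437,140)]:print(S(*p,.032))
print("side bar")
for p in [(265,178),(342,173),(384,386),(295,400)]:print(D(*p,.032))
print("grip tops scene")
for p in [(92,46),(150,58),(219,78),(277,90),(347,111),(405,121)]:print(S(*p,.070))
print("grip tops side")
for p in [(307,147),(323,222),(338,300)]:print(D(*p,.070))
print("tray top")
for p in [(607,215),(752,303),(652,415),(507,330)]:print(S(*p,.028))
for p in [(313,18),(427,40),(400,115),(280,95)]:print(D(*p,.028))
print("rod top",D(107,105,.31),"arm",D(120,330,.13),D(385,485,.13))
o,d=ray(a,173.5,71)
print("rod top scene",onz(a,174.5,71,.31), "arm end",onz(a,97,152,.13))
print("pink",S(140,200,.03))
E
```

```text
scene bar
[0.405  0.0123 0.032 ]
[ 0.45  -0.215  0.032]
[ 0.5063 -0.2023  0.032 ]
side bar
[ 0.5032 -0.1954  0.032 ]
[ 0.4433 -0.2077  0.032 ]
[0.4002 0.0161 0.032 ]
[0.4601 0.0353 0.032 ]
grip tops scene
[0.4374 0.0097 0.07  ]
[ 0.4469 -0.028   0.07  ]
[ 0.4537 -0.075   0.07  ]
[ 0.4629 -0.1117  0.07  ]
[ 0.4691 -0.1582  0.07  ]
[ 0.4795 -0.1931  0.07  ]
grip tops side
[ 0.4705 -0.191   0.07  ]
[ 0.4521 -0.106   0.07  ]
[ 0.4359 -0.0261  0.07  ]
tray top
[ 0.5068 -0.3205  0.028 ]
[ 0.4879 -0.4228  0.028 ]
[ 0.3869 -0.4024  0.028 ]
[ 0.3989 -0.3058  0.028 ]
[ 0.4825 -0.4227  0.028 ]
[ 0.3808 -0.3997  0.028 ]
[ 0.4003 -0.2915  0.028 ]
[ 0.5016 -0.3082  0.028 ]
rod top [0.5682 0.0749 0.31  ] arm [0.5696 0.0761 0.13  ] [0.397 0.184 0.13 ]
rod top scene [0.5705 0.0684 0.31  ] arm end [0.3962 0.2041 0.13  ]
pink [ 0.3736 -0.0667  0.03  ]
```

Request:
{"op": "carry_out", "data": {
  "steps": [
    {"xyz":[0.7,-4.5,4.5],"rot":[0,0,-4]},
    {"xyz":[1.4,-9,7],"rot":[0,0,-8]},
    {"xyz":[2,-13.5,9],"rot":[0,0,-12]},
    {"xyz":[2.7,-18,9.5],"rot":[0,0,-16]},
    {"xyz":[4,-22.5,9.5],"rot":[0,0,-20]},
    {"xyz":[6,-27,9.5],"rot":[0,0,-24]},
    {"xyz":[8.5,-31,9.5],"rot":[0,0,-28]},
    {"xyz":[11,-35.5,9.5],"rot":[0,0,-33]},
    {"xyz":[13,-40,9.5],"rot":[0,0,-38]},
    {"xyz":[14.5,-44,9.5],"rot":[0,0,-43]}
  ],
  "grip": 0.45,
  "force": 20
}}

```text
t: 1.15
tool_pos: [0.3684, 0.1149, 0.3305]
orientation: [3.067, 0.679, 0.001]
force: [1.1, 0.8, 0.1]
opening: 0.0422
```

Request:
{"op": "carry_out", "data": {
  "steps": [
    {"xyz":[1.7,-4.5,0],"rot":[0,0,-4]},
    {"xyz":[3.4,-9,0],"rot":[0,0,-8]},
    {"xyz":[5,-13.5,0],"rot":[0,0,-12]},
    {"xyz":[6.7,-18,0],"rot":[0,0,-14]},
    {"xyz":[8,-21.5,0],"rot":[0,0,-14]},
    {"xyz":[9.2,-24.7,0],"rot":[0,0,-14]},
    {"xyz":[9.2,-24.7,0],"rot":[0,0,-14]},
    {"xyz":[9.2,-24.7,0],"rot":[0,0,-14]},
    {"xyz":[9.2,-24.7,0],"rot":[0,0,-14]}
  ]
}}

```text
t: 2.05
tool_pos: [0.4598, -0.1293, 0.3306]
orientation: [-3.126, -0.307, 0.0]
force: [-0.2, -0.4, -0.7]
opening: 0.0418
```

```bash
python3 - <<'E'
from h import *
np.set_printoptions(precision=4,suppress=True)
c=calibration("wrist");im=read_camera("wrist");s=read_state()
import pickle;pickle.dump(c,open("cw1.pkl","wb"))
cv2.imwrite("pics/w1.png",im[:,:,::-1]);print(s["tool_pos"],s["orientation"],s["t"])
print(c["xyz"],R.from_rotvec(c["attitude"]).as_matrix()[:,2])
E
```

```text
[ 0.4598 -0.1291  0.3307] [-3.1263 -0.3078 -0.0002] 2.1
[ 0.4438 -0.0469  0.4804] [ 0.0582 -0.2961 -0.9534]
```

View pics/w1.png

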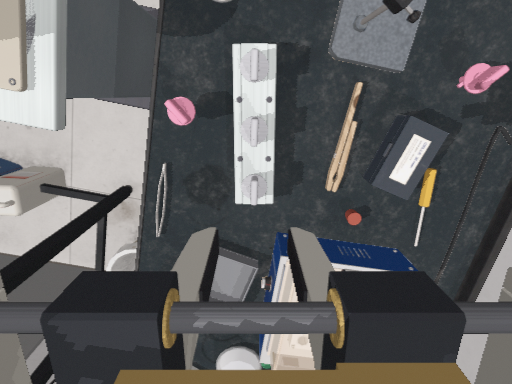

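The wrist picture shows the whole bar, (233,44) to (274,204). The three grips are at about (254,64), (255,131) and (255,189), pink look-alikes at (180,110) and (482,77), the stopper at (353,217) and the tray at (235,275).

```bash
python3 - <<'E'
import cv2
a=cv2.imread("pics/w1.png")[35:215,215:295]
cv2.imwrite("pics/w1c.png",cv2.resize(a,None,fx=3.3,fy=3.3,interpolation=cv2.INTER_CUBIC))
E
python3 - <<'E'
from h import *
import pickle
np.set_printoptions(precision=4,suppress=True)
c=pickle.load(open("cw1.pkl","rb"))
im=cv2.imread("pics/w1.png")
hsv=cv2.cvtColor(im,cv2.COLOR_BGR2HSV)
for p in [(240,90),(255,64),(246,64),(262,120),(254,131)]:print(p,im[p[1],p[0]],hsv[p[1],p[0]])
m=((hsv[...,2]>120)).astype(np.uint8)*255
roi=np.zeros_like(m);roi[38:210,225:282]=255;m&=roi
ct=max(cv2.findContours(m,cv2.RETR_EXTERNAL,cv2.CHAIN_APPROX_NONE)[0],key=cv2.contourArea)
r=cv2.minAreaRect(ct);print(r)
ap=cv2.approxPolyDP(ct,4,True)[:,0];print(ap.tolist())
for z in (.032,):
  for p in ap:print(onz(c,p[0],p[1],z))
E
```

```text
(240, 90) [214 215 210] [ 84   6 215]
(255, 64) [220 216 218] [135   5 220]
(246, 64) [212 207 209] [132   6 212]
(262, 120) [185 180 182] [132   7 185]
(254, 131) [219 215 217] [135   5 219]
((254.0, 124.0), (162.0, 44.0), 90.0)
[[232, 44], [235, 203], [272, 203], [276, 44]]
[0.4033 0.0118 0.032 ]
[ 0.4477 -0.2117  0.032 ]
[ 0.5049 -0.2003  0.032 ]
[0.4615 0.0234 0.032 ]
```

View pics/w1c.png

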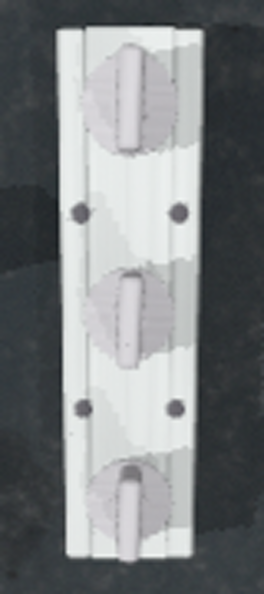

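```bash
python3 - <<'E'
from h import *
import pickle
np.set_printoptions(precision=4,suppress=True)
c=pickle.load(open("cw1.pkl","rb"))
P=lambda u,v,z:onz(c,215+u/3.3-.35,35+v/3.3-.35,z)
for q in [(129,101),(129,313),(129.5,503)]:print("collar",P(*q,.040))
for q in [(131,45),(130,150),(131,272),(130,366),(132,466),(130,560)]:print("grip",P(*q,.070))
a=calibration("wrist")
for p in [(.438,-.0108),(.4544,-.0942),(.4707,-.1776)]: 
    print(proj(c,(*p,.070)), (proj(c,(*p,.040))-[215,35]+.35)*3.3)
o,d=ray(c,353,217);print("stopper",onz(c,353,217,.02))
E
```

```text
collar [ 0.4373 -0.0092  0.04  ]
collar [ 0.4541 -0.0931  0.04  ]
collar [ 0.4713 -0.1778  0.04  ]
grip [0.4347 0.0075 0.07  ]
grip [ 0.4416 -0.0289  0.07  ]
grip [ 0.451  -0.0739  0.07  ]
grip [ 0.458 -0.111  0.07 ]
grip [ 0.4672 -0.1526  0.07  ]
grip [ 0.4747 -0.1944  0.07  ]
[254.0627  64.4602] [129.8065 105.4003]
[253.8538 132.7876] [129.1776 315.6224]
[253.601  192.9795] [128.4061 502.3669]
stopper [ 0.6422 -0.2024  0.02  ]
```

Request:
{"op": "carry_out", "data": {
  "steps": [
    {"xyz":[0.6,-2.5,-4],"rot":[0,0,0]},
    {"xyz":[1.1,-4.8,-8],"rot":[0,0,0]},
    {"xyz":[1.1,-4.8,-12.5],"rot":[0,0,0]},
    {"xyz":[1.1,-4.8,-17],"rot":[0,0,0]},
    {"xyz":[1.1,-4.8,-21],"rot":[0,0,0]},
    {"xyz":[1.1,-4.8,-24],"rot":[0,0,0]},
    {"xyz":[1.1,-4.8,-26],"rot":[0,0,0]},
    {"xyz":[1.1,-4.8,-26.8],"rot":[0,0,0]},
    {"xyz":[1.1,-4.8,-26.8],"rot":[0,0,0]}
  ]
}}

```text
t: 3.0
tool_pos: [0.4704, -0.1769, 0.062]
orientation: [-3.125, -0.308, 0.002]
force: [1.0, 0.5, 0.2]
opening: 0.0419
```

```bash
python3 - <<'E'
from h import *
im=read_camera("wrist")
cv2.imwrite("pics/w2.png",im[:,:,::-1]);s=read_state();print(s["tool_pos"],s["force"])
E
```

```text
[ 0.47128914 -0.17748131  0.06325709] [ 0.25858284  0.32241978 -0.02902043]
```

View pics/w2.png

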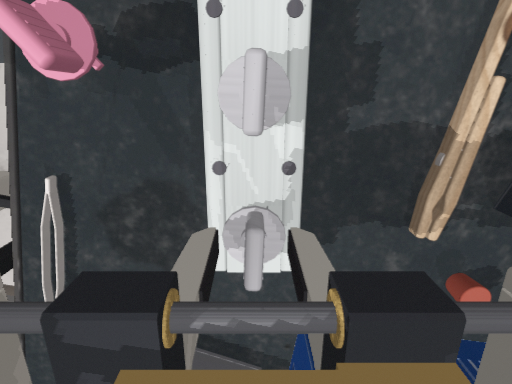

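The first screw's grip (254,250) sits centred between the fingers. Closing on it.

Request:
{"op": "carry_out", "data": {
  "steps": [
    {"xyz":[0,0,0],"rot":[0,0,0]},
    {"xyz":[0,0,0],"rot":[0,0,0]},
    {"xyz":[0,0,0],"rot":[0,0,0]},
    {"xyz":[0,0,0],"rot":[0,0,0]},
    {"xyz":[0,0,0],"rot":[0,0,0]},
    {"xyz":[0,0,0],"rot":[0,0,0]}
  ],
  "grip": 0,
  "force": 15
}}

```text
t: 3.65
tool_pos: [0.4712, -0.1781, 0.063]
orientation: [3.126, 0.306, 0.001]
force: [-1.0, -0.6, 3.1]
opening: 0.0098
```

```bash
cat > st.py <<'E'
from h import *
np.set_printoptions(precision=3,suppress=True)
s=read_state()
r=R.from_rotvec(s["orientation"]).as_matrix()
print("t",s["t"],s["tool_pos"],"yaw",np.degrees(np.arctan2(r[1,0],r[0,0])).round(2),"F",s["force"],"M",s["wrist_torque"],"open",s["opening"])
E
python3 st.py
```

```text
t 3.65 [ 0.471 -0.178  0.063] yaw 11.18 F [-0.999 -0.559  3.074] M [-0.018  0.136  0.009] open 0.00977091298380179
```

Request:
{"op": "carry_out", "data": {
  "steps": [
    {"xyz":[0,0,0],"rot":[0,0,-6]},
    {"xyz":[0,0,0],"rot":[0,0,-12]},
    {"xyz":[0,0,0],"rot":[0,0,-18]},
    {"xyz":[0,0,0],"rot":[0,0,-18]},
    {"xyz":[0,0,0],"rot":[0,0,-18]}
  ]
}}

```text
t: 4.15
tool_pos: [0.4713, -0.1782, 0.063]
orientation: [3.136, -0.182, 0.001]
force: [0.1, -0.3, 3.4]
opening: 0.01
```

```bash
python3 st.py
```

```text
t 4.15 [ 0.471 -0.178  0.063] yaw -6.64 F [ 0.075 -0.285  3.361] M [-0.101  0.075  0.024] open 0.009971403885554361
```

Request:
{"op": "carry_out", "data": {
  "steps": [
    {"xyz":[0,0,0],"rot":[0,0,-4]},
    {"xyz":[0,0,0],"rot":[0,0,-8]},
    {"xyz":[0,0,-0.05],"rot":[0,0,-12]},
    {"xyz":[0,0,-0.05],"rot":[0,0,-16]},
    {"xyz":[0,0,-0.05],"rot":[0,0,-16]}
  ]
}}

```text
t: 4.65
tool_pos: [0.4716, -0.1782, 0.0627]
orientation: [3.08, -0.62, 0.002]
force: [0.4, 0.4, 5.0]
opening: 0.0103
```

```bash
python3 st.py
```

```text
t 4.65 [ 0.472 -0.178  0.063] yaw -22.75 F [0.412 0.404 5.006] M [-0.068 -0.068  0.066] open 0.01028398768369114
```

Request:
{"op": "carry_out", "data": {
  "steps": [
    {"xyz":[0,0,0],"rot":[0,0,-4]},
    {"xyz":[0,0,0],"rot":[0,0,-8]},
    {"xyz":[0,0,0],"rot":[0,0,-8]}
  ]
}}

```text
t: 4.95
tool_pos: [0.4713, -0.1781, 0.0625]
orientation: [3.029, -0.831, 0.001]
force: [0.8, 0.3, 3.7]
opening: 0.0096
```

```bash
python3 - <<'E'
exec(open("st.py").read())
im=read_camera("wrist")
cv2.imwrite("pics/w3.png",im[:,:,::-1])
im=read_camera("side")
cv2.imwrite("pics/s3.png",cv2.resize(im[150:280,190:330,::-1],None,fx=4,fy=4,interpolation=cv2.INTER_CUBIC))
E
```

```text
t 4.95 [ 0.471 -0.178  0.062] yaw -30.69 F [0.84  0.334 3.708] M [-0.016 -0.059 -0.008] open 0.009629214245404919
```

View pics/w3.png

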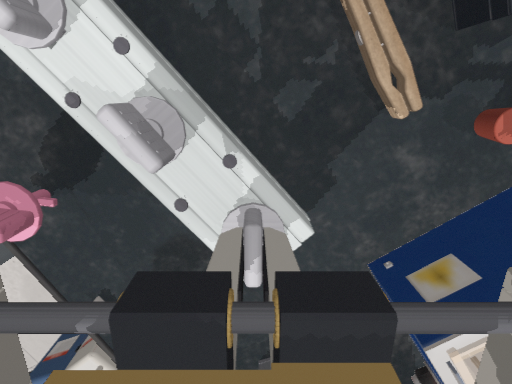

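At 42 degrees the grip (253,245) is still in line with the jaws and there is no torque, so this screw is free. I'll turn it through to the stop.

Request:
{"op": "carry_out", "data": {
  "steps": [
    {"xyz":[0,0,-0.05],"rot":[0,0,-8]},
    {"xyz":[0,0,-0.1],"rot":[0,0,-16]},
    {"xyz":[0,0,-0.1],"rot":[0,0,-24]},
    {"xyz":[0,0,-0.15],"rot":[0,0,-32]},
    {"xyz":[0,0,-0.2],"rot":[0,0,-40]},
    {"xyz":[0,0,-0.25],"rot":[0,0,-47]},
    {"xyz":[0,0,-0.25],"rot":[0,0,-51]},
    {"xyz":[0,0,-0.25],"rot":[0,0,-53]},
    {"xyz":[0,0,-0.25],"rot":[0,0,-53]}
  ]
}}

```text
t: 5.95
tool_pos: [0.4707, -0.1774, 0.06]
orientation: [-2.34, 2.096, 0.002]
force: [-2.9, 4.6, 9.3]
opening: 0.0099
```

```bash
python3 st.py
```

```text
t 5.95 [ 0.471 -0.177  0.06 ] yaw -83.69 F [-2.908  4.587  9.304] M [0.732 0.691 0.06 ] open 0.009921696714625037
```

Request:
{"op": "carry_out", "data": {
  "steps": [
    {"xyz":[0,0,0],"rot":[0,0,-2]},
    {"xyz":[0,0,0],"rot":[0,0,-2]}
  ]
}}

```text
t: 6.15
tool_pos: [0.4708, -0.1772, 0.06]
orientation: [-2.303, 2.136, 0.002]
force: [-2.8, 5.2, 10.3]
opening: 0.0099
```

```bash
python3 st.py
```

```text
t 6.15 [ 0.471 -0.177  0.06 ] yaw -85.68 F [-2.768  5.203 10.27 ] M [0.997 0.635 0.08 ] open 0.009863376225529585
```

Request:
{"op": "carry_out", "data": {
  "steps": [
    {"xyz":[0,0,0],"rot":[0,0,0]},
    {"xyz":[0,0,0],"rot":[0,0,0]},
    {"xyz":[0,0,0],"rot":[0,0,0]},
    {"xyz":[0,0,2],"rot":[0,0,0]},
    {"xyz":[0,0,6],"rot":[0,0,0]},
    {"xyz":[0,0,10],"rot":[0,0,8]},
    {"xyz":[0,0,10],"rot":[0,0,8]},
    {"xyz":[0,0,10],"rot":[0,0,8]}
  ],
  "grip": 0.42
}}

```text
t: 6.95
tool_pos: [0.4716, -0.1784, 0.1606]
orientation: [-2.444, 1.973, -0.004]
force: [0.2, 0.5, 0.2]
opening: 0.0391
```

```bash
python3 - <<'E'
exec(open("st.py").read())
im=read_camera("wrist")
cv2.imwrite("pics/w4.png",im[:,:,::-1])
im=read_camera("side")
cv2.imwrite("pics/s4.png",cv2.resize(im[150:280,190:330,::-1],None,fx=4,fy=4,interpolation=cv2.INTER_CUBIC))
E
```

```text
t 6.95 [ 0.472 -0.178  0.161] yaw -77.84 F [0.227 0.482 0.154] M [-0.059  0.182 -0.005] open 0.03914389253969909
```

View pics/w4.png

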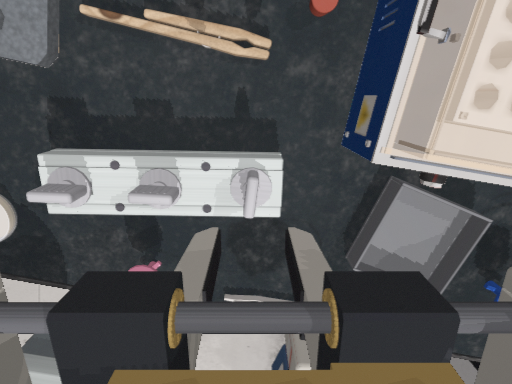

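View pics/s4.png

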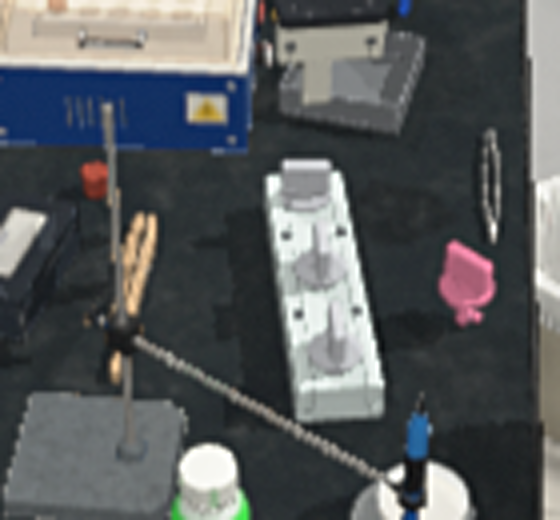

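Nut 1's screw now lies across the bar: grip (250,195) in the wrist view, (306,178) in the side crop. Next is the middle one.

Request:
{"op": "carry_out", "data": {
  "steps": [
    {"xyz":[-0.4,2,0],"rot":[0,0,8.5]},
    {"xyz":[-0.8,4,0],"rot":[0,0,17]},
    {"xyz":[-1.2,6,0],"rot":[0,0,25.5]},
    {"xyz":[-1.7,8.4,0],"rot":[0,0,34]},
    {"xyz":[-1.7,8.4,0],"rot":[0,0,42.5]},
    {"xyz":[-1.7,8.4,0],"rot":[0,0,51]},
    {"xyz":[-1.7,8.4,0],"rot":[0,0,59.5]},
    {"xyz":[-1.7,8.4,0],"rot":[0,0,68]},
    {"xyz":[-1.7,8.4,0],"rot":[0,0,76.5]},
    {"xyz":[-1.7,8.4,0],"rot":[0,0,85]}
  ]
}}

```text
t: 8.05
tool_pos: [0.4527, -0.0936, 0.1575]
orientation: [-3.133, -0.205, 0.006]
force: [0.1, -0.2, 0.2]
opening: 0.0388
```

Request:
{"op": "carry_out", "data": {
  "steps": [
    {"xyz":[0,0,0],"rot":[0,0,4]},
    {"xyz":[0,0,0],"rot":[0,0,4]},
    {"xyz":[0,0,0],"rot":[0,0,4]}
  ]
}}

```text
t: 8.35
tool_pos: [0.4531, -0.0937, 0.1582]
orientation: [-3.126, -0.302, 0.004]
force: [-0.3, 0.3, -0.2]
opening: 0.0392
```

```bash
python3 - <<'E'
exec(open("st.py").read())
im=read_camera("wrist")
cv2.imwrite("pics/w5.png",im[:,:,::-1])
E
```

```text
t 8.35 [ 0.453 -0.094  0.158] yaw 11.03 F [-0.268  0.349 -0.164] M [-0.08   0.024  0.011] open 0.03921780124793927
```

View pics/w5.png

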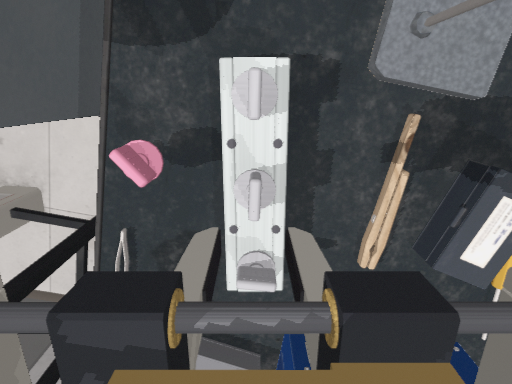

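Wrist view: the next grip (255,197) is centred between the fingers, and nut 1's grip is across at (256,275). Going down and closing.

Request:
{"op": "carry_out", "data": {
  "steps": [
    {"xyz":[0.1,0,-3],"rot":[0,0,0]},
    {"xyz":[0.1,0,-6],"rot":[0,0,0]},
    {"xyz":[0.1,0,-8.5],"rot":[0,0,0]},
    {"xyz":[0.1,0,-9.5],"rot":[0,0,0]},
    {"xyz":[0.1,0,-9.5],"rot":[0,0,0]},
    {"xyz":[0.1,0,-9.5],"rot":[0,0,0]}
  ]
}}

```text
t: 9.0
tool_pos: [0.4555, -0.0941, 0.0655]
orientation: [3.126, 0.305, 0.001]
force: [-0.8, -0.4, 0.5]
opening: 0.039
```

Request:
{"op": "carry_out", "data": {
  "steps": [
    {"xyz":[0,0,0],"rot":[0,0,0]},
    {"xyz":[0,0,0],"rot":[0,0,0]},
    {"xyz":[0,0,0],"rot":[0,0,0]},
    {"xyz":[0,0,0],"rot":[0,0,0]},
    {"xyz":[0,0,0],"rot":[0,0,0]},
    {"xyz":[0,0,0],"rot":[0,0,0]}
  ],
  "grip": 0
}}

```text
t: 9.6
tool_pos: [0.4553, -0.0941, 0.0651]
orientation: [3.126, 0.306, 0.001]
force: [0.1, 0.1, 3.7]
opening: 0.0098
```

```bash
python3 st.py
```

```text
t 9.6 [ 0.455 -0.094  0.065] yaw 11.18 F [0.123 0.063 3.712] M [-0.075  0.111 -0.019] open 0.009843487765847836
```

Request:
{"op": "carry_out", "data": {
  "steps": [
    {"xyz":[0,0,0],"rot":[0,0,-6]},
    {"xyz":[0,0,0],"rot":[0,0,-12]},
    {"xyz":[0,0,0],"rot":[0,0,-18]},
    {"xyz":[0,0,0],"rot":[0,0,-22]},
    {"xyz":[0,0,0],"rot":[0,0,-22]}
  ]
}}

```text
t: 10.1
tool_pos: [0.4554, -0.0941, 0.065]
orientation: [3.127, -0.298, 0.001]
force: [0.3, -0.5, 2.5]
opening: 0.0099
```

```bash
python3 st.py
```

```text
t 10.1 [ 0.455 -0.094  0.065] yaw -10.88 F [ 0.275 -0.524  2.488] M [-0.125 -0.    -0.074] open 0.009861537337825544
```

Request:
{"op": "carry_out", "data": {
  "steps": [
    {"xyz":[0,0,0],"rot":[0,0,-3]},
    {"xyz":[0,0,0],"rot":[0,0,-6]},
    {"xyz":[0,0,-0.05],"rot":[0,0,-9]},
    {"xyz":[0,0,-0.05],"rot":[0,0,-12]},
    {"xyz":[0,0,-0.05],"rot":[0,0,-12]}
  ]
}}

```text
t: 10.6
tool_pos: [0.4555, -0.0941, 0.0648]
orientation: [3.08, -0.62, 0.002]
force: [-0.3, 0.1, 5.2]
opening: 0.0104
```

```bash
python3 st.py
```

```text
t 10.6 [ 0.455 -0.094  0.065] yaw -22.78 F [-0.254  0.138  5.23 ] M [-0.043  0.194  0.026] open 0.010379664903203491
```

Request:
{"op": "carry_out", "data": {
  "steps": [
    {"xyz":[0,0,0],"rot":[0,0,-4]},
    {"xyz":[0,0,0],"rot":[0,0,-8]},
    {"xyz":[0,0,0],"rot":[0,0,-8]}
  ]
}}

```text
t: 10.9
tool_pos: [0.4553, -0.0941, 0.0645]
orientation: [3.029, -0.833, 0.001]
force: [-0.1, -0.2, 4.6]
opening: 0.0097
```

```bash
python3 - <<'E'
exec(open("st.py").read())
im=read_camera("wrist")
cv2.imwrite("pics/w6.png",im[:,:,::-1])
E
```

```text
t 10.9 [ 0.455 -0.094  0.065] yaw -30.76 F [-0.066 -0.165  4.589] M [-0.022  0.102  0.028] open 0.009691843466736828
```

View pics/w6.png

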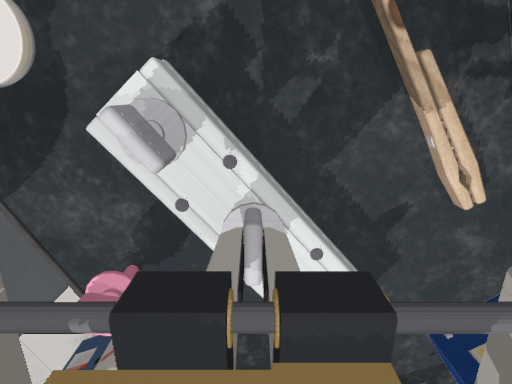

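The middle one is also free: its grip (253,245) is aligned with the jaws at 42 degrees. I'll turn it home.

Request:
{"op": "carry_out", "data": {
  "steps": [
    {"xyz":[0,0,-0.05],"rot":[0,0,-8]},
    {"xyz":[0,0,-0.1],"rot":[0,0,-16]},
    {"xyz":[0,0,-0.1],"rot":[0,0,-24]},
    {"xyz":[0,0,-0.15],"rot":[0,0,-32]},
    {"xyz":[0,0,-0.2],"rot":[0,0,-40]},
    {"xyz":[0,0,-0.25],"rot":[0,0,-47]},
    {"xyz":[0,0,-0.25],"rot":[0,0,-51]},
    {"xyz":[0,0,-0.25],"rot":[0,0,-55]},
    {"xyz":[0,0,-0.25],"rot":[0,0,-55]}
  ]
}}

```text
t: 11.85
tool_pos: [0.4549, -0.0936, 0.062]
orientation: [-2.302, 2.137, 0.001]
force: [-3.4, 2.4, 8.4]
opening: 0.0095
```

```bash
python3 st.py
```

```text
t 11.85 [ 0.455 -0.094  0.062] yaw -85.75 F [-3.387  2.353  8.436] M [0.556 0.649 0.03 ] open 0.009482756688658401
```

Request:
{"op": "carry_out", "data": {
  "steps": [
    {"xyz":[0,0,0],"rot":[0,0,0]},
    {"xyz":[0,0,0],"rot":[0,0,0]},
    {"xyz":[0,0,0],"rot":[0,0,0]},
    {"xyz":[0,0,2],"rot":[0,0,0]},
    {"xyz":[0,0,6],"rot":[0,0,0]},
    {"xyz":[0,0,9.5],"rot":[0,0,8]},
    {"xyz":[0,0,9.5],"rot":[0,0,8]},
    {"xyz":[0,0,9.5],"rot":[0,0,8]}
  ],
  "grip": 0.42
}}

```text
t: 12.65
tool_pos: [0.4556, -0.0942, 0.1573]
orientation: [-2.444, 1.973, -0.003]
force: [-0.0, -0.4, -0.3]
opening: 0.0392
```

```bash
python3 - <<'E'
exec(open("st.py").read())
im=read_camera("wrist")
cv2.imwrite("pics/w7.png",im[:,:,::-1])
E
```

```text
t 12.65 [ 0.456 -0.094  0.157] yaw -77.84 F [-0.026 -0.423 -0.305] M [-0.006  0.117  0.029] open 0.03916953250615028
```

View pics/w7.png

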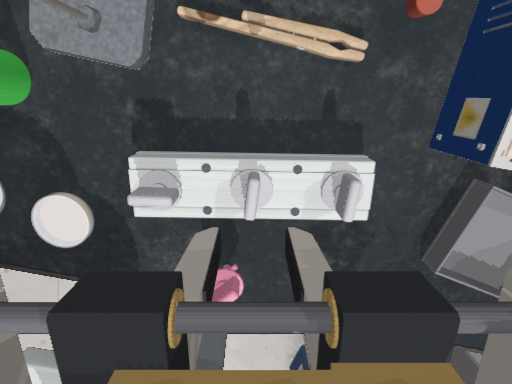

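Both grips at (252,195) and (350,198) lie across the bar. The last is at (150,195).

Request:
{"op": "carry_out", "data": {
  "steps": [
    {"xyz":[-0.4,2,0],"rot":[0,0,8.5]},
    {"xyz":[-0.8,4,0],"rot":[0,0,17]},
    {"xyz":[-1.2,6,0],"rot":[0,0,25.5]},
    {"xyz":[-1.7,8.4,0],"rot":[0,0,34]},
    {"xyz":[-1.7,8.4,0],"rot":[0,0,42.5]},
    {"xyz":[-1.7,8.4,0],"rot":[0,0,51]},
    {"xyz":[-1.7,8.4,0],"rot":[0,0,59.5]},
    {"xyz":[-1.7,8.4,0],"rot":[0,0,68]},
    {"xyz":[-1.7,8.4,0],"rot":[0,0,76.5]},
    {"xyz":[-1.7,8.4,0],"rot":[0,0,85]}
  ]
}}

```text
t: 13.7
tool_pos: [0.4366, -0.0098, 0.1544]
orientation: [-3.134, -0.205, 0.006]
force: [-0.2, 0.1, -0.3]
opening: 0.0394
```

Request:
{"op": "carry_out", "data": {
  "steps": [
    {"xyz":[0,0,0],"rot":[0,0,4]},
    {"xyz":[0,0,0],"rot":[0,0,4]},
    {"xyz":[0,0,0],"rot":[0,0,4]}
  ]
}}

```text
t: 14.0
tool_pos: [0.4371, -0.0099, 0.1552]
orientation: [-3.127, -0.302, 0.004]
force: [-0.1, 0.4, 0.3]
opening: 0.0389
```

```bash
python3 - <<'E'
exec(open("st.py").read())
im=read_camera("wrist")
cv2.imwrite("pics/w8.png",im[:,:,::-1])
E
```

```text
t 14.0 [ 0.437 -0.01   0.155] yaw 11.02 F [-0.065  0.354  0.316] M [-0.054  0.028  0.043] open 0.03891287796172296
```

View pics/w8.png

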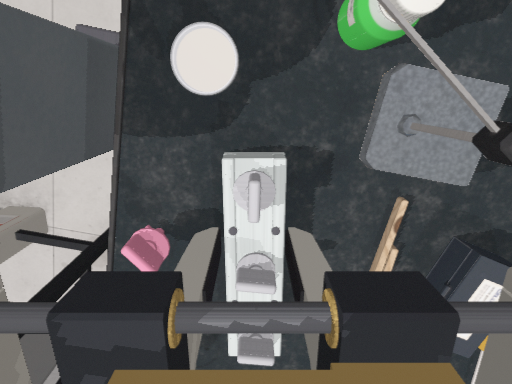

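The grip at (254,195) is centred. Going down, closing and turning.

Request:
{"op": "carry_out", "data": {
  "steps": [
    {"xyz":[0.1,0,-3],"rot":[0,0,0]},
    {"xyz":[0.1,0,-6],"rot":[0,0,0]},
    {"xyz":[0.1,0,-8.3],"rot":[0,0,0]},
    {"xyz":[0.1,0,-9.3],"rot":[0,0,0]},
    {"xyz":[0.1,0,-9.3],"rot":[0,0,0]},
    {"xyz":[0.1,0,-9.3],"rot":[0,0,0]}
  ]
}}

```text
t: 14.65
tool_pos: [0.4395, -0.01, 0.0644]
orientation: [3.127, 0.305, 0.001]
force: [-0.1, 0.4, 0.4]
opening: 0.039
```

Request:
{"op": "carry_out", "data": {
  "steps": [
    {"xyz":[0,0,0],"rot":[0,0,0]},
    {"xyz":[0,0,0],"rot":[0,0,0]},
    {"xyz":[0,0,0],"rot":[0,0,0]},
    {"xyz":[0,0,0],"rot":[0,0,0]},
    {"xyz":[0,0,0],"rot":[0,0,0]},
    {"xyz":[0,0,0],"rot":[0,0,0]}
  ],
  "grip": 0
}}

```text
t: 15.25
tool_pos: [0.4393, -0.01, 0.064]
orientation: [3.126, 0.306, 0.001]
force: [-0.2, 0.8, 3.5]
opening: 0.01
```

```bash
python3 st.py
```

```text
t 15.25 [ 0.439 -0.01   0.064] yaw 11.18 F [-0.165  0.789  3.46 ] M [-0.057  0.109  0.008] open 0.01003321333524787
```

Request:
{"op": "carry_out", "data": {
  "steps": [
    {"xyz":[0,0,0],"rot":[0,0,-6]},
    {"xyz":[0,0,0],"rot":[0,0,-12]},
    {"xyz":[0,0,0],"rot":[0,0,-18]},
    {"xyz":[0,0,0],"rot":[0,0,-22]},
    {"xyz":[0,0,0],"rot":[0,0,-22]}
  ]
}}

```text
t: 15.75
tool_pos: [0.4385, -0.0096, 0.0639]
orientation: [-3.127, 0.3, 0.002]
force: [-4.8, 1.7, 7.6]
opening: 0.0096
```

```bash
python3 st.py
```

```text
t 15.75 [ 0.438 -0.01   0.064] yaw -10.96 F [-4.777  1.711  7.597] M [0.389 1.005 0.009] open 0.00959543495648487
```

Request:
{"op": "carry_out", "data": {
  "steps": [
    {"xyz":[0,0,0],"rot":[0,0,-3]},
    {"xyz":[0,0,0],"rot":[0,0,-6]},
    {"xyz":[0,0,0],"rot":[0,0,-9]},
    {"xyz":[0,0,0],"rot":[0,0,-11]},
    {"xyz":[0,0,0],"rot":[0,0,-11]}
  ]
}}

```text
t: 16.25
tool_pos: [0.4383, -0.0101, 0.0638]
orientation: [3.084, -0.596, -0.003]
force: [-5.9, 0.6, 8.4]
opening: 0.0116
```

```bash
python3 st.py
```

```text
t 16.25 [ 0.438 -0.01   0.064] yaw -21.86 F [-5.888  0.555  8.397] M [-0.103  1.217  0.322] open 0.011586926529535418
```

Binding is clear: the torque reached 0.32 N·m, and the jaws were wedged open to 11.6 mm after 33 degrees commanded, so the screw itself stopped at about 27. I'll ease back into line, grip harder and lift it straight out.

Request:
{"op": "carry_out", "data": {
  "steps": [
    {"xyz":[0,0,0],"rot":[0,0,5]},
    {"xyz":[0,0,0],"rot":[0,0,5]},
    {"xyz":[0,0,0],"rot":[0,0,5]},
    {"xyz":[0,0,0],"rot":[0,0,5]}
  ],
  "force": 30
}}

```text
t: 16.65
tool_pos: [0.4382, -0.0098, 0.0638]
orientation: [3.108, -0.459, -0.003]
force: [-5.6, 1.1, 9.3]
opening: 0.0101
```

```bash
python3 st.py
```

```text
t 16.65 [ 0.438 -0.01   0.064] yaw -16.8 F [-5.61   1.062  9.254] M [0.129 1.231 0.233] open 0.010069255350287866
```

Request:
{"op": "carry_out", "data": {
  "steps": [
    {"xyz":[0,0,0.5],"rot":[0,0,0]},
    {"xyz":[0,0,1],"rot":[0,0,0]},
    {"xyz":[0,0,1.5],"rot":[0,0,0]},
    {"xyz":[0,0,2],"rot":[0,0,0]},
    {"xyz":[0,0,3],"rot":[0,0,0]},
    {"xyz":[0,0,4.5],"rot":[0,0,0]},
    {"xyz":[0,0,7],"rot":[0,0,0]},
    {"xyz":[0,0,10],"rot":[0,0,0]},
    {"xyz":[0,0,12],"rot":[0,0,0]}
  ]
}}

```text
t: 17.55
tool_pos: [0.4407, -0.0102, 0.1881]
orientation: [-3.108, 0.46, -0.008]
force: [0.7, -0.6, -0.5]
opening: 0.0102
```

```bash
python3 - <<'E'
exec(open("st.py").read())
im=read_camera("wrist")
cv2.imwrite("pics/w9.png",im[:,:,::-1])
im=read_camera("scene")
cv2.imwrite("pics/sc9.png",cv2.resize(im[120:330,130:400,::-1],None,fx=2.8,fy=2.8,interpolation=cv2.INTER_CUBIC))
E
```

```text
t 17.55 [ 0.441 -0.01   0.188] yaw -16.83 F [ 0.651 -0.643 -0.502] M [-0.057  0.059 -0.003] open 0.010204563490681154
```

View pics/w9.png

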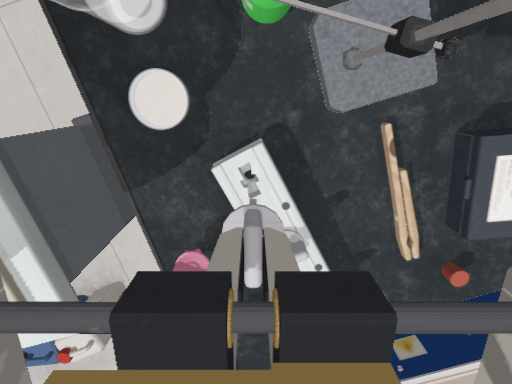

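View pics/sc9.png

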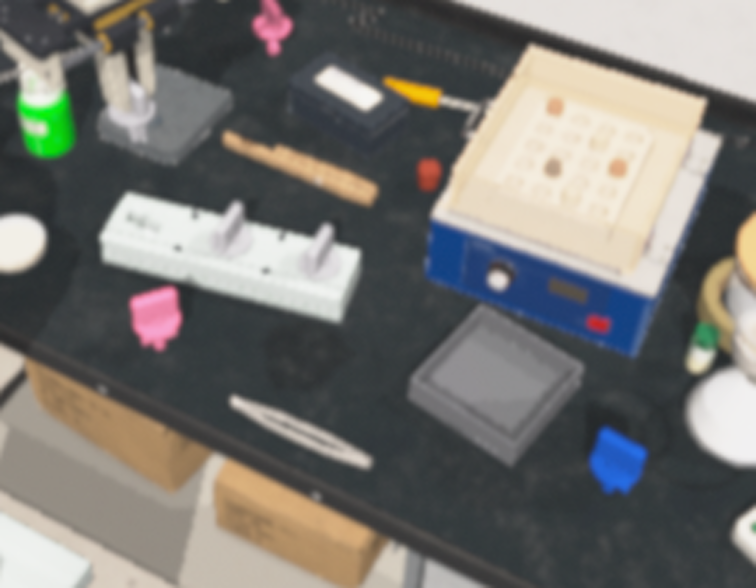

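The screw is in the jaws (wrist view (252,245)) and nut 3 is empty at (245,180). Carrying it to the tray.

Request:
{"op": "carry_out", "data": {
  "steps": [
    {"xyz":[-0.5,-3.5,2],"rot":[0,0,-7]},
    {"xyz":[-1,-7.5,3],"rot":[0,0,-14]},
    {"xyz":[-1,-11.5,3],"rot":[0,0,-21]},
    {"xyz":[-1,-15.5,3],"rot":[0,0,-28]},
    {"xyz":[-1,-19.5,3],"rot":[0,0,-35]},
    {"xyz":[-1,-23.5,3],"rot":[0,0,-42]},
    {"xyz":[-0.8,-27.5,3],"rot":[0,0,-49]},
    {"xyz":[-0.4,-31.5,3],"rot":[0,0,-56]},
    {"xyz":[-0.2,-35,3],"rot":[0,0,-62.7]},
    {"xyz":[-0.2,-35,3],"rot":[0,0,-62.7]}
  ]
}}

```text
t: 18.65
tool_pos: [0.4363, -0.3637, 0.2128]
orientation: [2.407, -2.018, 0.0]
force: [0.1, 0.3, -0.8]
opening: 0.0095
```

```bash
python3 - <<'E'
exec(open("st.py").read())
print(s["q"])
c=calibration("wrist")
im=read_camera("wrist")
import pickle;pickle.dump(c,open("cw10.pkl","wb"))
cv2.imwrite("pics/w10.png",im[:,:,::-1])
E
```

```text
t 18.65 [ 0.436 -0.364  0.213] yaw -79.95 F [ 0.109  0.346 -0.816] M [0.032 0.182 0.03 ] open 0.009548077994438573
[-0.785  0.055  1.609 -0.001  1.476  0.611]
```

View pics/w10.png

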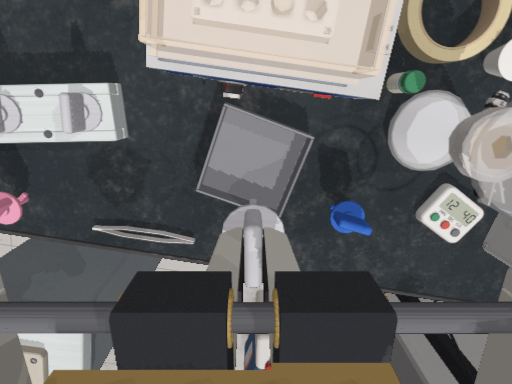

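Tray in the wrist view: rim corners (228,103), (313,139), (197,191), with the fourth hidden near (280,217). The blue look-alike is at (348,220). I'll measure the tray.

```bash
python3 - <<'E'
from h import *
import pickle
np.set_printoptions(precision=4,suppress=True)
c=pickle.load(open("cw10.pkl","rb"))
p=[onz(c,*q,.028) for q in [(228,103),(313,139),(197,191)]]
for a in p:print(a)
print("centre",(p[1]+p[2])/2,"edges",np.linalg.norm(p[0]-p[1]),np.linalg.norm(p[0]-p[2]))
d=p[0]-p[2];print("axis",np.degrees(np.arctan2(d[1],d[0])));d=p[0]-p[1];print(np.degrees(np.arctan2(d[1],d[0])))
print("blue",onz(c,348,220,.03),"box edge",onz(c,145,66,.05),onz(c,380,98,.05))
E
```

```text
[ 0.5071 -0.3254  0.028 ]
[ 0.4858 -0.4233  0.028 ]
[ 0.4037 -0.3047  0.028 ]
centre [ 0.4447 -0.364   0.028 ] edges 0.10023657783372633 0.10544106672148192
axis -11.287855328676768
77.73399095729141
blue [ 0.3997 -0.4865  0.03  ] box edge [ 0.5277 -0.2435  0.05  ] [ 0.5389 -0.4743  0.05  ]
```

Request:
{"op": "carry_out", "data": {
  "steps": [
    {"xyz":[0,0,0],"rot":[0,0,-7.5]},
    {"xyz":[0,0,0],"rot":[0,0,-15]},
    {"xyz":[0,0,0],"rot":[0,0,-22.3]},
    {"xyz":[0,0,0],"rot":[0,0,-22.3]}
  ]
}}

```text
t: 19.1
tool_pos: [0.4371, -0.3589, 0.2136]
orientation: [-1.981, 2.438, 0.0]
force: [-1.0, 0.2, -1.3]
opening: 0.0098
```

Request:
{"op": "carry_out", "data": {
  "steps": [
    {"xyz":[0,0,0],"rot":[-1.4,-6.8,0]},
    {"xyz":[0,0,0],"rot":[-2.9,-13.7,0]},
    {"xyz":[0,0,0],"rot":[-4.4,-20.5,0]},
    {"xyz":[0,0,0],"rot":[-5.8,-27.4,0]},
    {"xyz":[0,0,0],"rot":[-7.3,-34.2,0]},
    {"xyz":[0,0,0],"rot":[-7.3,-34.2,0]},
    {"xyz":[0,0,0],"rot":[-7.3,-34.2,0]}
  ]
}}

```text
t: 19.8
tool_pos: [0.4363, -0.3597, 0.2135]
orientation: [-1.695, 2.083, -0.657]
force: [1.0, -0.1, -0.1]
opening: 0.0102
```

```bash
python3 - <<'E'
exec(open("st.py").read())
print(s["q"], r[:,2], r[:,0])
im=read_camera("scene")
cv2.imwrite("pics/sc11.png",cv2.resize(im[120:330,130:400,::-1],None,fx=2.8,fy=2.8,interpolation=cv2.INTER_CUBIC))
E
```

```text
t 19.8 [ 0.436 -0.36   0.214] yaw -101.8 F [ 0.998 -0.091 -0.143] M [0.104 0.44  0.006] open 0.010158342174754096
[-1.062 -0.406  2.135  0.519  1.047  0.533] [ 0.558 -0.12  -0.821] [-0.204 -0.979  0.004]
```

View pics/sc11.png

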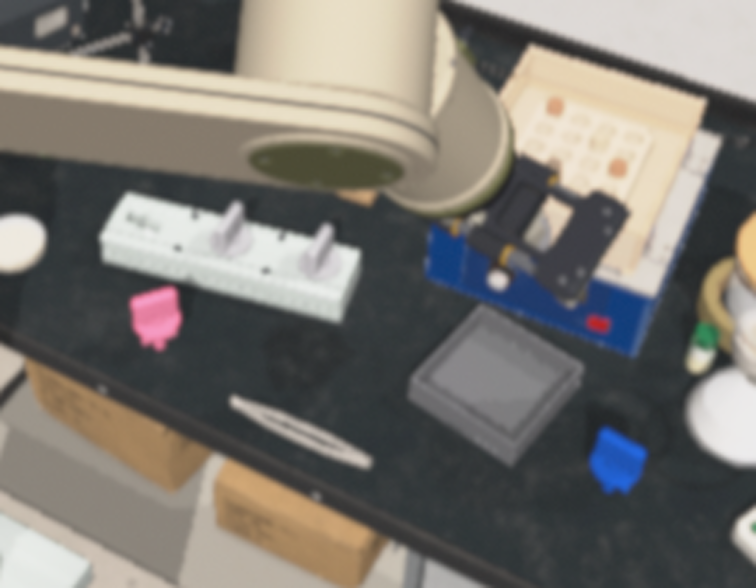

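Request:
{"op": "carry_out", "data": {
  "steps": [
    {"xyz":[0.4,-0.2,-2.5],"rot":[0,0,0]},
    {"xyz":[0.4,-0.2,-5],"rot":[0,0,0]},
    {"xyz":[0.4,-0.2,-7.5],"rot":[0,0,0]},
    {"xyz":[0.4,-0.2,-10],"rot":[0,0,0]},
    {"xyz":[0.4,-0.2,-12],"rot":[0,0,0]},
    {"xyz":[0.4,-0.2,-12],"rot":[0,0,0]},
    {"xyz":[0.4,-0.2,-12],"rot":[0,0,0]}
  ]
}}

```text
t: 20.55
tool_pos: [0.4422, -0.3623, 0.0948]
orientation: [-1.694, 2.08, -0.658]
force: [0.9, 0.4, -0.5]
opening: 0.0098
```

```bash
python3 - <<'E'
exec(open("st.py").read())
print(s["q"], r[:,2], r[:,0])
for n in ("scene","wrist","side"):
    im=read_camera(n)
    cv2.imwrite(f"pics/{n}12.png",cv2.resize(im[120:330,130:400,::-1],None,fx=2.8,fy=2.8,interpolation=cv2.INTER_CUBIC) if n=="scene" else im[:,:,::-1])
E
```

```text
t 20.55 [ 0.442 -0.362  0.095] yaw -101.73 F [ 0.874  0.412 -0.466] M [ 0.031  0.452 -0.002] open 0.009768520666703619
[-1.055 -0.219  2.222  0.633  0.811  0.351] [ 0.56  -0.119 -0.82 ] [-0.203 -0.979  0.003]
```

View pics/scene12.png

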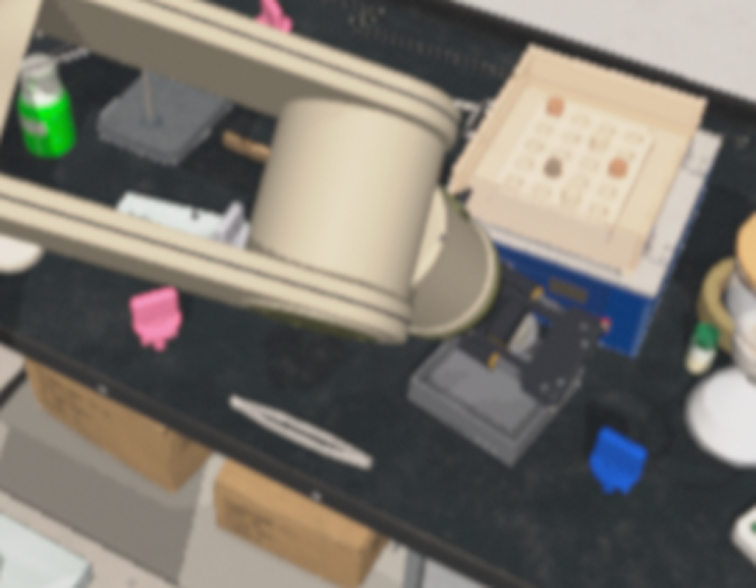

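View pics/wrist12.png

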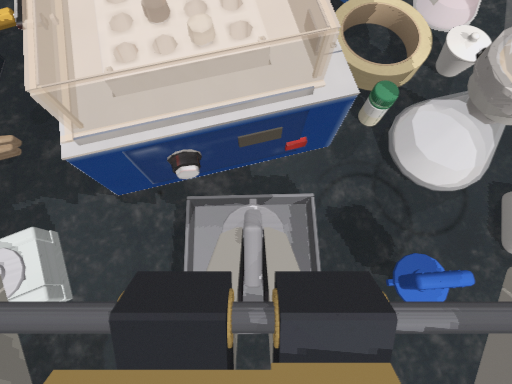

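View pics/side12.png

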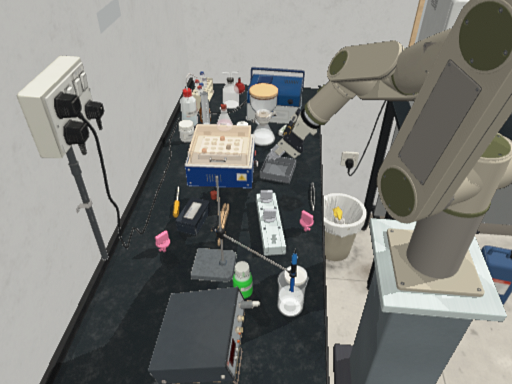

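The tool is square to the tray, with the screw over it at (253,230) in the wrist view, and the arm is clear of everything. Lowering.

Request:
{"op": "carry_out", "data": {
  "steps": [
    {"xyz":[0,0,-1],"rot":[0,0,0]},
    {"xyz":[0,0,-2],"rot":[0,0,0]},
    {"xyz":[0,0,-3],"rot":[0,0,0]},
    {"xyz":[0,0,-3.5],"rot":[0,0,0]},
    {"xyz":[0,0,-3.5],"rot":[0,0,0]}
  ]
}}

```text
t: 21.2
tool_pos: [0.4403, -0.361, 0.0568]
orientation: [-1.691, 2.083, -0.654]
force: [0.3, 1.1, 0.1]
opening: 0.0099
```

```bash
python3 st.py
```

```text
t 21.2 [ 0.44  -0.361  0.057] yaw -101.86 F [0.316 1.126 0.108] M [ 0.06   0.457 -0.01 ] open 0.009937090878807429
```

Request:
{"op": "carry_out", "data": {
  "steps": [
    {"xyz":[0,0,0],"rot":[0,0,0]},
    {"xyz":[0,0,0],"rot":[0,0,0]},
    {"xyz":[0,0,0],"rot":[0,0,0]},
    {"xyz":[0,0,0],"rot":[0,0,0]},
    {"xyz":[0,0,0],"rot":[0,0,0]}
  ],
  "grip": 0.42
}}

```text
t: 21.7
tool_pos: [0.4411, -0.3622, 0.059]
orientation: [-1.692, 2.082, -0.659]
force: [-0.8, 0.3, -0.3]
opening: 0.0384
```

Request:
{"op": "carry_out", "data": {
  "steps": [
    {"xyz":[-0.5,0.1,0.8],"rot":[0,0,0]},
    {"xyz":[-1.5,0.3,2.3],"rot":[0,0,0]},
    {"xyz":[-2.5,0.5,4],"rot":[0,0,0]},
    {"xyz":[-3.5,0.7,6],"rot":[0,0,0]},
    {"xyz":[-4,0.8,9],"rot":[0,0,0]},
    {"xyz":[-4,0.8,12],"rot":[0,0,0]},
    {"xyz":[-4,0.8,14],"rot":[0,0,0]},
    {"xyz":[-4,0.8,14],"rot":[0,0,0]}
  ]
}}

```text
t: 22.5
tool_pos: [0.4016, -0.3559, 0.2035]
orientation: [-1.693, 2.081, -0.668]
force: [0.4, -0.0, 0.3]
opening: 0.0389
```

```bash
python3 - <<'E'
exec(open("st.py").read())
for n in ("scene","wrist","side"):
    im=read_camera(n)
    cv2.imwrite(f"pics/{n}13.png",im[:,:,::-1])
E
```

```text
t 22.5 [ 0.402 -0.356  0.204] yaw -101.89 F [ 0.4   -0.011  0.339] M [ 0.056  0.426 -0.061] open 0.03889285878918572
```

View pics/wrist13.png

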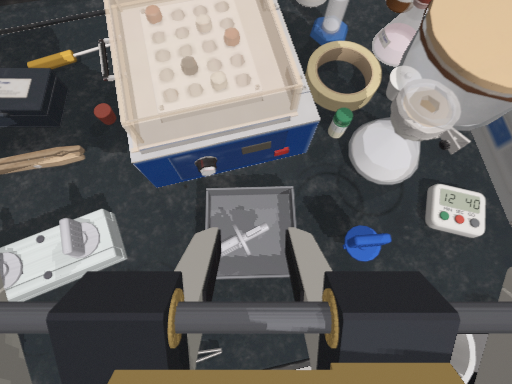

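The screw lies inside the tray at (242,240). I'll straighten up and take a clearer look at the tray and bar.

Request:
{"op": "carry_out", "data": {
  "steps": [
    {"xyz":[0,2,2],"rot":[1.4,6.8,0]},
    {"xyz":[0,5,5],"rot":[2.9,13.7,0]},
    {"xyz":[0,8,8],"rot":[4.4,20.5,0]},
    {"xyz":[0,12,11],"rot":[5.8,27.4,0]},
    {"xyz":[0,15,14],"rot":[7.3,34.2,0]},
    {"xyz":[0,15,15],"rot":[7.3,34.2,0]},
    {"xyz":[0,15,15],"rot":[7.3,34.2,0]},
    {"xyz":[0,15,15],"rot":[7.3,34.2,0]}
  ]
}}

```text
t: 23.45
tool_pos: [0.4004, -0.2044, 0.3464]
orientation: [1.98, -2.439, -0.003]
force: [-0.9, -0.5, -1.2]
opening: 0.0389
```

```bash
python3 - <<'E'
exec(open("st.py").read())
import pickle
c=calibration("wrist");pickle.dump(c,open("cw14.pkl","wb"))
for n in ("wrist","scene","side"):
    im=read_camera(n)
    cv2.imwrite(f"pics/{n}14.png",im[:,:,::-1])
a=cv2.imread("pics/scene14.png")[120:310,130:400];cv2.imwrite("pics/scene14c.png",cv2.resize(a,None,fx=2.9,fy=2.9,interpolation=cv2.INTER_CUBIC))
b=cv2.imread("pics/side14.png")[140:290,190:330];cv2.imwrite("pics/side14c.png",cv2.resize(b,None,fx=4,fy=4,interpolation=cv2.INTER_CUBIC))
E
```

```text
t 23.45 [ 0.4   -0.204  0.346] yaw -101.85 F [-0.865 -0.54  -1.161] M [0.03  0.175 0.012] open 0.0388676199577511
```

View pics/wrist14.png

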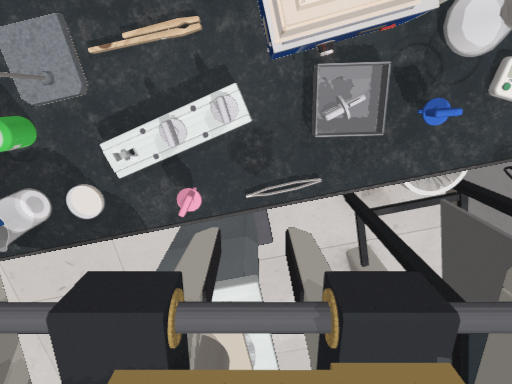

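View pics/scene14c.png

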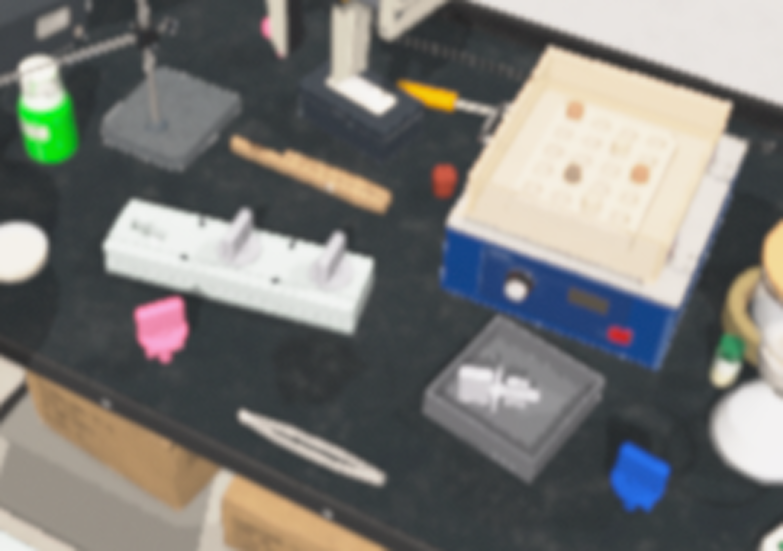

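View pics/side14c.png

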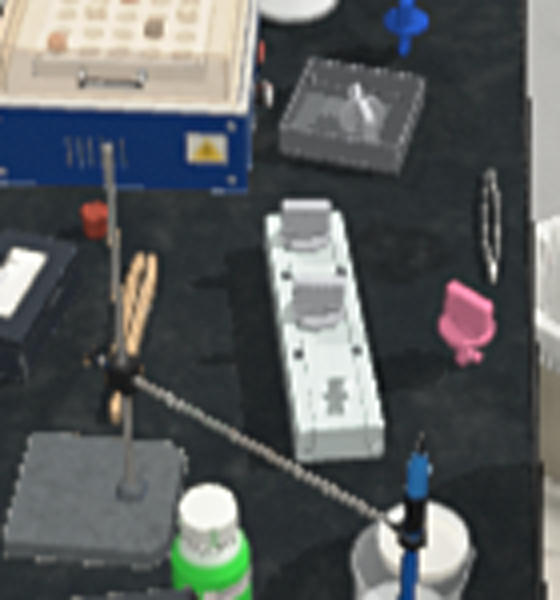

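```bash
python3 - <<'E'
import cv2
a=cv2.imread("pics/wrist14.png")[80:160,145:255];cv2.imwrite("pics/w14c.png",cv2.resize(a,None,fx=7,fy=7,interpolation=cv2.INTER_CUBIC))
E
```

```text
(no output)
```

View pics/w14c.png

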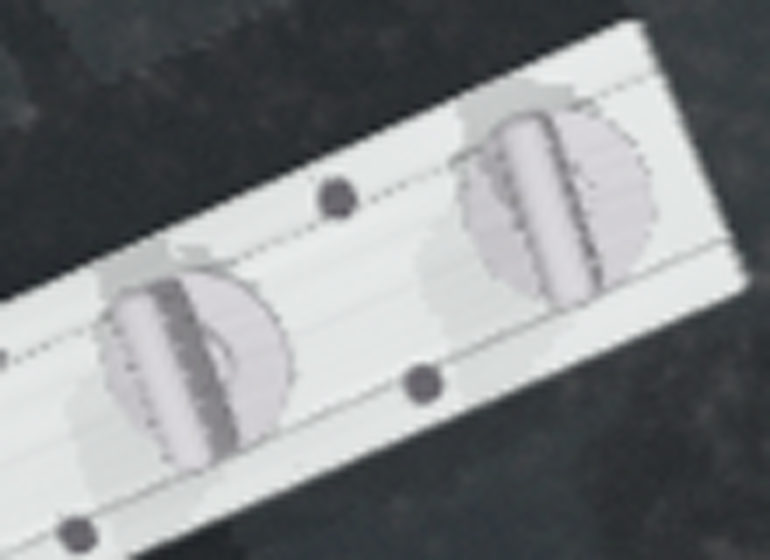

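```bash
python3 - <<'E'
from h import *
import pickle
np.set_printoptions(precision=4,suppress=True)
c=pickle.load(open("cw14.pkl","rb"))
P=lambda u,v,z:onz(c,145+u/7-.43,80+v/7-.43,z)
def ang(a,b):
    d=b-a;return np.degrees(np.arctan2(d[1],d[0])),np.linalg.norm(d)
print("bar end",ang(P(748,285,.032),P(640,20,.032)))
for z in (.067,.07):
    print("n1 grip",z,ang(P(575,300,z),P(525,118,z)),(P(575,300,z)+P(525,118,z))/2)
    print("n2 grip",z,ang(P(193,467,z),P(140,296,z)),(P(193,467,z)+P(140,296,z))/2)
for z in (.037,.040,.043):print("collar diam",z,P(462,215,z),P(656,190,z))
print("collar c n1",P(558,207,.037),"n2",P(195,367,.037))
# triangulate grip top, side view
b=calibration("side")
S=lambda u,v,z:onz(b,190+u/4-.4,140+v/4-.4,z)
E
```

```text
bar end (np.float64(10.763755548311169), np.float64(0.05794151992444201))
n1 grip 0.067 (np.float64(2.4656921468418047), np.float64(0.0356000262934456)) [ 0.4726 -0.1786  0.067 ]
n2 grip 0.067 (np.float64(1.0524432918663473), np.float64(0.034894944579554485)) [ 0.4558 -0.0954  0.067 ]
n1 grip 0.07 (np.float64(2.465692146841743), np.float64(0.03535112771087988)) [ 0.4727 -0.1789  0.07  ]
n2 grip 0.07 (np.float64(1.0524432918663027), np.float64(0.03465097559557205)) [ 0.456  -0.0963  0.07  ]
collar diam 0.037 [ 0.4747 -0.1572  0.037 ] [ 0.4713 -0.1982  0.037 ]
collar diam 0.04 [ 0.4747 -0.1576  0.04  ] [ 0.4714 -0.1983  0.04  ]
collar diam 0.043 [ 0.4748 -0.1581  0.043 ] [ 0.4714 -0.1985  0.043 ]
collar c n1 [ 0.4721 -0.1773  0.037 ] n2 [ 0.4558 -0.0934  0.037 ]
```

The side and wrist views show both grips (nuts 1 and 2) across the bar, measured at about 98–100 degrees turned (roughly ±4), with the third screw in the tray. The pictures can't resolve a 3 mm sink, so I'll feel the grip tops gently with the closed fingertips. Sunk tops should be at z = 67 mm, unsunk at 70.

Request:
{"op": "carry_out", "data": {
  "steps": [
    {"xyz":[2.5,0.9,-4],"rot":[0,0,0]},
    {"xyz":[5,1.8,-8],"rot":[0,0,0]},
    {"xyz":[7.2,2.6,-12],"rot":[0,0,0]},
    {"xyz":[7.2,2.6,-16],"rot":[0,0,0]},
    {"xyz":[7.2,2.6,-20],"rot":[0,0,0]},
    {"xyz":[7.2,2.6,-23.5],"rot":[0,0,0]},
    {"xyz":[7.2,2.6,-25],"rot":[0,0,0]},
    {"xyz":[7.2,2.6,-25.5],"rot":[0,0,0]},
    {"xyz":[7.2,2.6,-25.5],"rot":[0,0,0]},
    {"xyz":[7.2,2.6,-25.5],"rot":[0,0,0]}
  ],
  "grip": 0,
  "force": 10
}}

```text
t: 24.6
tool_pos: [0.4742, -0.1788, 0.0957]
orientation: [-1.979, 2.438, -0.005]
force: [-0.6, -0.7, 1.0]
opening: 0.0007
```

```bash
python3 st.py
```

```text
t 24.6 [ 0.474 -0.179  0.096] yaw -101.84 F [-0.565 -0.694  0.959] M [ 0.038  0.144 -0.02 ] open 0.0006980959057161769
```

Request:
{"op": "carry_out", "data": {
  "steps": [
    {"xyz":[0,0,-0.3],"rot":[0,0,0]},
    {"xyz":[0,0,-0.6],"rot":[0,0,0]},
    {"xyz":[0,0,-0.8],"rot":[0,0,0]},
    {"xyz":[0,0,-0.8],"rot":[0,0,0]},
    {"xyz":[0,0,-0.8],"rot":[0,0,0]}
  ]
}}

```text
t: 25.1
tool_pos: [0.473, -0.1779, 0.0856]
orientation: [1.981, -2.438, -0.0]
force: [1.3, -0.0, -0.6]
opening: 0.0005
```

Request:
{"op": "carry_out", "data": {
  "steps": [
    {"xyz":[0,0,-0.1],"rot":[0,0,0]},
    {"xyz":[0,0,-0.1],"rot":[0,0,0]}
  ]
}}

```text
t: 25.3
tool_pos: [0.4729, -0.1779, 0.0845]
orientation: [1.981, -2.438, -0.0]
force: [-0.1, 0.2, 0.8]
opening: 0.0005
```

Request:
{"op": "carry_out", "data": {
  "steps": [
    {"xyz":[0,0,-0.1],"rot":[0,0,0]},
    {"xyz":[0,0,-0.1],"rot":[0,0,0]}
  ]
}}

```text
t: 25.5
tool_pos: [0.4734, -0.1783, 0.0843]
orientation: [-1.981, 2.438, -0.002]
force: [-0.7, 1.2, 4.3]
opening: 0.0003
```

Request:
{"op": "carry_out", "data": {
  "steps": [
    {"xyz":[0,0,-0.1],"rot":[0,0,0]},
    {"xyz":[0,0,-0.1],"rot":[0,0,0]}
  ]
}}

```text
t: 25.7
tool_pos: [0.4739, -0.1787, 0.0842]
orientation: [-1.981, 2.438, -0.004]
force: [-2.8, -1.0, 10.6]
opening: 0.0004
```

Nut 1: contact at fingertip z = 67.3 mm, so it is sunk. The same for nut 2.

Request:
{"op": "carry_out", "data": {
  "steps": [
    {"xyz":[0,0,2],"rot":[0,0,0]},
    {"xyz":[-0.8,4,2],"rot":[0,0,0]},
    {"xyz":[-1.65,8.35,2],"rot":[0,0,0]},
    {"xyz":[-1.65,8.35,2],"rot":[0,0,0]},
    {"xyz":[-1.65,8.35,1],"rot":[0,0,0]},
    {"xyz":[-1.65,8.35,0.6],"rot":[0,0,0]},
    {"xyz":[-1.65,8.35,0.4],"rot":[0,0,0]},
    {"xyz":[-1.65,8.35,0.4],"rot":[0,0,0]}
  ]
}}

```text
t: 26.5
tool_pos: [0.4561, -0.0951, 0.0859]
orientation: [1.979, -2.439, -0.002]
force: [0.3, 0.1, 0.2]
opening: 0.0005
```

Request:
{"op": "carry_out", "data": {
  "steps": [
    {"xyz":[0,0,-0.2],"rot":[0,0,0]},
    {"xyz":[0,0,-0.2],"rot":[0,0,0]}
  ]
}}

```text
t: 26.7
tool_pos: [0.4564, -0.0948, 0.0845]
orientation: [1.98, -2.439, -0.0]
force: [-0.0, 0.3, -0.2]
opening: 0.0003
```

Request:
{"op": "carry_out", "data": {
  "steps": [
    {"xyz":[0,0,-0.1],"rot":[0,0,0]},
    {"xyz":[0,0,-0.1],"rot":[0,0,0]}
  ]
}}

```text
t: 26.9
tool_pos: [0.457, -0.0948, 0.0843]
orientation: [-1.981, 2.438, -0.002]
force: [-0.7, 0.1, 3.5]
opening: 0.0002
```

Request:
{"op": "carry_out", "data": {
  "steps": [
    {"xyz":[0,0,-0.1],"rot":[0,0,0]},
    {"xyz":[0,0,-0.1],"rot":[0,0,0]}
  ]
}}

```text
t: 27.1
tool_pos: [0.4575, -0.095, 0.0842]
orientation: [-1.98, 2.438, -0.003]
force: [-2.9, 0.3, 11.6]
opening: 0.0006
```

Nut 2's top is at 67.2–67.3 mm, so it is sunk too. Lifting away for a last look.

Request:
{"op": "carry_out", "data": {
  "steps": [
    {"xyz":[0,0,3],"rot":[0,0,0]},
    {"xyz":[0,0,8],"rot":[0,0,0]},
    {"xyz":[0,-3,13],"rot":[0,0,0]},
    {"xyz":[-3,-7,18],"rot":[0,0,0]},
    {"xyz":[-6,-11,22],"rot":[0,0,0]},
    {"xyz":[-6,-11,25],"rot":[0,0,0]},
    {"xyz":[-6,-11,25],"rot":[0,0,0]},
    {"xyz":[-6,-11,25],"rot":[0,0,0]}
  ]
}}

```text
t: 27.9
tool_pos: [0.397, -0.2059, 0.3354]
orientation: [-1.977, 2.439, -0.008]
force: [-0.0, 0.1, -0.6]
opening: 0.0
```

```bash
python3 - <<'E'
exec(open("st.py").read())
im=read_camera("wrist");cv2.imwrite("pics/w15.png",im[:,:,::-1])
E
```

```text
t 27.9 [ 0.397 -0.206  0.335] yaw -101.94 F [-0.015  0.133 -0.559] M [-0.005  0.177  0.011] open 3.902676178677819e-05
```

View pics/w15.png

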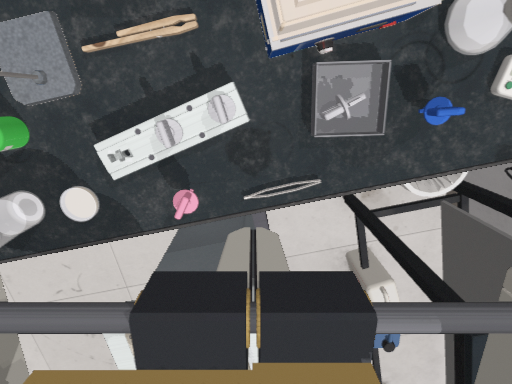

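The last picture shows two screws across the bar at (168,130) and (219,107), an empty nut at (120,157) and the reject flat in the tray at (345,105). The bystanders look unmoved.

```bash
python3 -c "
from plant import *
print(close_job())"
```

```text
the job is handed in; nothing more can be done
None
```

I tried all three screws. The ones in nuts 1 and 2 turned freely and stay in the gauge, and the one in nut 3 bound, so it is now in the tray. The job is handed in at about 28 s, with nothing touching the robot.

- **Nuts 1 and 2 (free):** I turned each to its stop at about 95 degrees, with almost no torque on the way. Feeling the grip tops with the closed fingertips put both at about 67.3 mm, against 67 expected when sunk and 70 when not. From the pictures I measured the turn at about 98–100 degrees, slightly past the nominal 95, which I put down to pixel error.
- **Nut 3 (binds):** It stopped hard at about 27 degrees, with 0.32 N·m of torque and the jaws wedged open. I lifted it straight out and laid it in the square tray. The last picture shows it flat inside the tray and the nut empty.
- **Everything else:** The other items on the bench, including the pink and blue look-alikes, look unmoved by eye. I did not measure their positions.

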